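# Open the battery box of the drawing lamp

### The arm

A 7-joint arm with a two-finger parallel gripper is mounted at the origin on the work surface. World frame = base frame: x ahead of the robot, y to its left, z up, the work surface at z = 0. Lengths are in m, angles in degrees, forces in N, time in s.
With the tool pointing down it reaches from about 0.35 to 0.9 m from the base axis. Payload 19.9 kg.
Tool frame: the origin (TCP) lies on the centre line of the jaws, within the pads' length; the fingertips stand 22 mm ahead of it and the grasp point (between the pads) lies 3 mm ahead of it; x points along the fingers, z is the direction in which the jaws open and shut, and the axes are right-handed (so a half turn about x gives the same grasp; the last joint's range is limited). The gripper opens to 85 mm and grips with 20 to 120 N. Pads are 22 mm wide; open, the fingers measure 114 mm over their backs; the gripper's body (76 mm by 85 mm) begins 54 mm behind the grasp point. The pads swing forward as they close: fully open they stand 13 mm farther back than shut.
Start: joints at [66.492, 23.915, -0.59, 92.452, 0.269, 63.638, -3.037], TCP at [0.225, -0.583, 0.253] pointing down, gripper open.
Joint ranges: [-161.28, 161.28], [-22.2, 115.67], [-73.04, 71.86], [3.21, 147.25], [-68.34, 248.33], [10.77, 114.83], [-161.83, 161.83]. Speed limits (degrees/s): [108.29, 108.29, 136.94, 136.94, 172.46, 172.46, 172.46].

### API

Orientations are given as [roll, pitch, yaw] about the fixed x, y, z axes, in that order (R = Rz(yaw) Ry(pitch) Rx(roll)).
In Python, from workcell import manip gives the robot as it stands.
- The arm moves only by the tool play_rows, never from a script. Its argument "motion" is a list that holds one entry, the list of rows, each a list of 7 numbers: the turn, a rotation vector about the tool's x, y, z in rad, then the shift along the tool's x, y, z in cm, then the closure, from 0 (fully open) to 1 (shut). In form: [[[ax, ay, az, tx, ty, tz, jaw], ...]]. A call has 1 to 20 rows; each row is the pose to reach, as a shift and turn from the pose commanded when the call began, along the tool's axes at that moment; what a row does not reach only later rows make up. A row lasts 1/8 s, in which the tool goes at most 62.5 mm and 10.7 degrees, less where a joint would pass 70% of its speed; a pose out of reach is approached as far as the arm can. A call with a gripper value outside its range is refused whole. The fingers move at their own pace and stop on an object; "newtons" is the grip in N (left out, the last holds). Time passes only in rows, so rows that repeat a pose let the fingers close. It gives the time, the measured TCP pose, the force and the opening at its end, in the units of the state.
- manip.get_obs(): the state, without advancing time (a new reading comes with each control period).
- manip.grab_frame(name): name is "scene" or "top"; returns (picture, depth): 480x640x3 uint8, red, green, blue; 480x640 float32, m along the optical axis (not along the pixel's ray), 0 where there is no reading.
- manip.calibration(name): a dict with "fx", "fy", "cx", "cy" (pixels), "k1" (the pictures are not rectified: a ray, as slopes to the right and down, at radius r is drawn at 1 + k1 r^2 times it, then the intrinsics apply), "extrinsics" (4x4, takes a point from camera to world coordinates). Camera axes: x right, y up, looking along -z (the intrinsics and any distortion apply to the point x, -y, -z); pixel columns grow to the right and rows downward; lengths in m; the calibration is good to about 2 mm. A picture is of the moment at which its call begins. calibration takes no time and is no camera call.
- manip.close_job(): hands the job in, once; it reports no verdict.
The state is a dict: "time": time; "joint_pos": joint angles; "dq": joint speeds; "joint_efforts": joint torques, N m; "eef_pos": TCP position; "ee_rot": TCP orientation; "wrist_force": force on the tool from outside, world axes, zero at the start; "torque": the same for the moment, N m; "finger_gap": finger opening in m.
Only numpy, scipy, OpenCV 4.12 (cv2) and the standard library are available. Lean on these libraries where they do the work, as an engineer would, in place of code of your own. Each camera call takes 0.05 s, during which the arm holds its last target. There are 200 camera calls.

### The job

The drawing lamp needs fresh cells, so open its battery box: with the fingertips press the snap tab beside the cover all the way down (it stays down), and only then push the released cover (it has a ridge to push against) along its track until it is completely off its seat and both cells lie uncovered. Leave the cover lying flat in its track on the plain half of the box; only push it, do not lift it, and leave the things standing around the box where they are.

Things in the scene. Friction and masses are not known exactly. Their poses are not given: they have to be found in the camera images.
- case: Grey battery box fixed to the table, 115 mm (its x, -72 to +43) by 170 mm (its y, +-85); origin on the table under the track's centre line, z up. Flat deck 38 mm above the table. The track on it has a rim 6 mm high (top at 44 mm), inner sides x = +-36.5, ends y = -79 and +79. Plain half of the track: y = -12 to 79. On the -x side, outside the rim, is a shoulder with the tab.
- seat (a point): Centre of the cover's seat, fixed on the case at x 0, y -45, z 38 mm. The seat is y -79 to -12 mm (case frame), over an open compartment (x +-28, y -72 to -18) with two round cells of 26 mm. Over its sides, y -79 to -36, hold-down lips (top 48.5 mm above the table) reach in to x = +-31 mm.
- cover: White loose plate, about 60 g, 70 (x) by 66 (y) by 6 mm; origin at the centre of its underside, axes as the case's. It starts on its seat, origin at x 0, y -45, z 38 mm in the case frame, and slides easily, only towards the case's +y, where the tab's tooth blocks it until the tab is down. It is off its seat when its origin's y passes 21 mm in the case frame and meets the end rim at y 46 mm.
- ridge (a point): Middle of the upright face of the push ridge on the cover: at y = +8 mm in the cover frame, 12 mm above its underside (50 mm above the table). The ridge is 50 mm long along x, 12 mm high; this face looks to the cover's -y, a ramp falls away on its +y side. Behind the face the cover is flat for 41 mm, its top 44 mm above the table.
- tab (a joint): Travel of the snap tab: 0 is up (cover locked), 0.008 m is fully down. Pressing down takes about 5 N; it has no spring and stays where it is left. Its tooth frees the cover once more than 5 mm down; count it as pressed from 5.5 mm.
- tab_top (a point): Centre of the top of the tab's press pad, a white block 25 mm (case x) by 24 mm (case y) on the shoulder beside the track, at x -56, y -6 mm in the case frame; top 57 mm above the table when up, 49 mm when down. Moves straight down. A tooth runs from it across the track in front of the cover.
- glass: Bystander: open water glass, 66 mm across, 85 mm high, origin under its centre. Loose.
- jar: Bystander: small lidded paint jar, 56 mm across, 65 mm high, origin under its centre. Loose.
- tape: Bystander: roll of masking tape lying flat, 76 mm across, 25 mm high, origin under its centre. Loose.
- eraser: Bystander: rubber eraser block, 55 x 26 x 14 mm, origin under its centre. Loose.
Not all that is in view belongs to the job. Of the things shaped like the case, the grey one is meant.

How it is judged:
By the outcome, as a careful person would: the job done as asked, in the order asked, and still so for the second after the job is handed in, with the robot touching nothing.
It also fails if it takes over 35 s, if anything falls off the work surface, if the arm or the gripper's body presses on something with over 40 N, if the wrist force passes 120 N, or if a joint passes its speed limit or range.

## Working session

There is one attempt and no reset: what is moved stays moved. The work goes in short steps, Python scripts to look and compute and a tool call to move; the robot and the scene stay as the last step left them, time stands still between calls to the robot, and variables do not carry over. Pictures are saved under pics/ and viewed, about 8 in all and at most 12, crops included, and the job is handed in when it is done.

Besides the shell and the picture viewer there is one more tool, called as name(argument=value, ...), one argument or row to a line, values as JSON. play_rows: Moves the arm, as the interface text tells. Its arguments: {"type":"object","properties":{"motion":{"type":"array"},"newtons":{"type":"number"}},"required":["motion"]}

```bash
mkdir -p pics; cat > h.py <<'E'
from workcell import manip
import numpy as np, cv2
def world(name,depth):
    c=manip.calibration(name);K=np.array([[c['fx'],0,c['cx']],[0,c['fy'],c['cy']],[0,0,1]])
    v,u=np.mgrid[0:480,0:640];p=np.stack([u,v],-1).reshape(-1,1,2).astype(np.float64)
    n=cv2.undistortPoints(p,K,np.array([c['k1'],0,0,0.]),).reshape(480,640,2)
    d=depth;P=np.stack([n[...,0]*d,-n[...,1]*d,-d,np.ones_like(d)],-1)
    return (P@np.array(c['extrinsics']).T)[...,:3]
E
python3 - <<'E'
from h import *
for n in('top','scene'):
    im,d=manip.grab_frame(n);np.savez(n+'0.npz',im=im,W=world(n,d),d=d)
    cv2.imwrite(f'pics/{n}0.png',im[...,::-1])
    print(np.round(manip.calibration(n)['extrinsics'],3).tolist())
print(manip.get_obs())
E
```

```text
[[-0.022, 0.982, -0.187, 0.373], [-1.0, -0.022, 0.004, 0.023], [0.0, 0.187, 0.982, 0.975], [0.0, 0.0, 0.0, 1.0]]
[[-0.877, -0.355, 0.323, 0.787], [0.48, -0.666, 0.571, 0.459], [0.012, 0.656, 0.755, 0.646], [0.0, 0.0, 0.0, 1.0]]
{'time': 0.1, 'joint_pos': array([66.49261391, 23.94519173, -0.59016007, 92.48099903,  0.26981659,
       63.63943306, -3.03747077]), 'dq': array([ 0.02541255, -0.09912251, -0.10075487,  0.05769873, -0.04303676,
        0.03969418,  0.05237195]), 'joint_efforts': array([ 5.96234622e-04, -8.65814424e+01,  6.79800343e-01, -4.35629153e+01,
        1.91822962e-02,  5.02766634e-03, -9.77428749e-05]), 'eef_pos': array([ 0.22518552, -0.58271592,  0.25272449]), 'ee_rot': array([-175.08561912,   89.93571787,  116.04374089]), 'wrist_force': array([-0.54126064,  0.52587566,  0.07191622]), 'torque': array([-0.04278434, -0.0051333 , -0.03266722]), 'finger_gap': 0.08518624745960965}
```

View pics/top0.png

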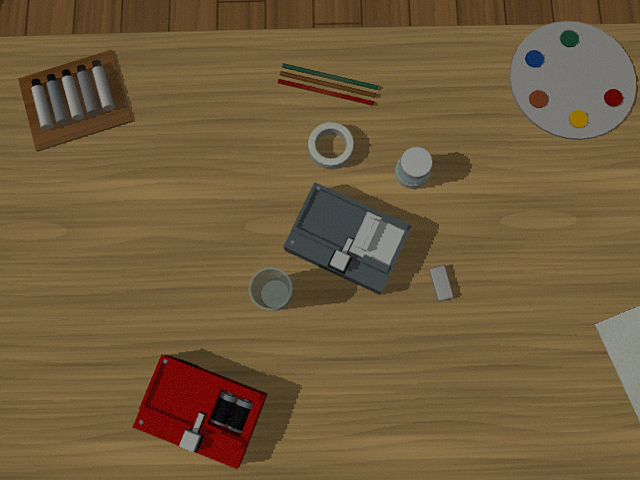

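View pics/scene0.png

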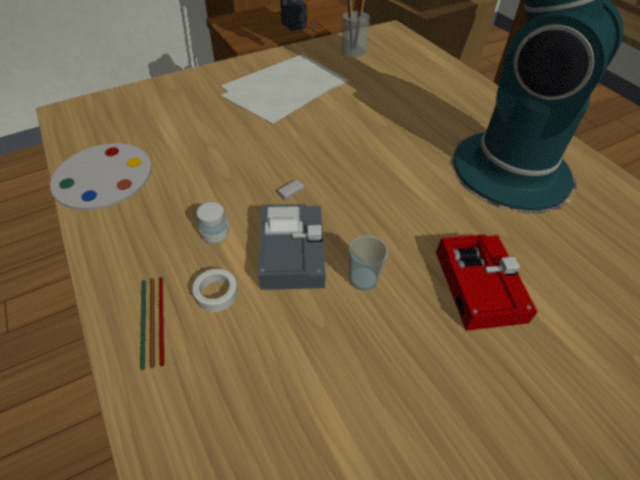

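The top view shows two boxes of this shape: grey at (347,240) and red at (200,410). The task names the grey one; it also has a white cover seated on the right at (378,240) and its tab at (342,261). The glass stands at (271,289), the jar at (414,165), the tape at (331,145) and the eraser at (441,283). Next I'll fit the case pose from depth and confirm it in a crop.

```bash
python3 - <<'E'
from h import *
f=np.load('top0.npz');im=f['im'];W=f['W']
print('table z',np.median(W[300:340,350:420,2]))
reg=np.zeros((480,640),bool);reg[175:300,278:420]=1
m=(reg&(W[...,2]>.03)&(W[...,2]<.062)).astype(np.uint8)
n,l,s,_=cv2.connectedComponentsWithStats(m);print(s.tolist())
k=l[240,330];P=W[l==k]
r=cv2.minAreaRect((P[:,:2]*1000).astype(np.float32));print(r, cv2.boxPoints(r).round(1).tolist())
c=np.array(r[0]);best=cv2.boxPoints(r)
# case y = along long side, mostly +world y
e=[best[1]-best[0],best[2]-best[1]];e=max(e,key=np.linalg.norm);e=e/np.linalg.norm(e);e=e*np.sign(e[1])
ex=np.array([e[1],-e[0]]);yaw=np.degrees(np.arctan2(ex[1],ex[0]))
o=c+14.5*ex;print('origin',o,'yaw',yaw)
# check with white items
hsv=cv2.cvtColor(im,cv2.COLOR_RGB2HSV)
w=reg&(l==k)&(hsv[...,2]>120)&(hsv[...,1]<40)
L=np.stack([(W[...,0]*1000-o[0])*ex[0]+(W[...,1]*1000-o[1])*ex[1],(W[...,0]*1000-o[0])*e[0]+(W[...,1]*1000-o[1])*e[1],W[...,2]*1000],-1)
q=L[w];t=(q[:,2]>53)&(q[:,0]<-38)
print('tab',q[t].mean(0),np.percentile(q[t],[2,98],axis=0)); cv=(q[:,0]>-37)&(q[:,1]<-14)
print('cover',np.percentile(q[cv],[1,50,99],axis=0))
rg=cv&(q[:,2]>52); print('ridge',np.percentile(q[rg],[2,50,98],axis=0) if rg.any() else None)
for nm,(u0,u1,v0,v1) in dict(glass=(240,300,260,315),jar=(390,440,140,192),tape=(300,360,118,172),eraser=(425,460,260,305)).items():
    p=W[v0:v1,u0:u1].reshape(-1,3);p=p[p[:,2]>.01];z=np.percentile(p[:,2],97)
    pp=(p[:,:2]*1000-o);print(nm,z,np.stack([pp@ex,pp@e],1).min(0),np.stack([pp@ex,pp@e],1).max(0))
cr=cv2.resize(im[170:310,265:465],(800,560),interpolation=cv2.INTER_CUBIC);cv2.imwrite('pics/c0.png',cr[...,::-1])
E
```

```text
table z -0.0006436284365928802
[[0, 0, 640, 480, 299221], [398, 175, 22, 10, 155], [283, 183, 128, 109, 7778], [278, 273, 11, 15, 43], [289, 290, 1, 1, 1], [290, 297, 1, 1, 1], [289, 299, 1, 1, 1]]
((562.6294555664062, -19.51080322265625), (170.4916229248047, 116.31845092773438), 63.556705474853516) [[472.6000061035156, -69.9000015258789], [576.7000122070312, -121.69999694824219], [652.7000122070312, 30.899999618530273], [548.5, 82.69999694824219]]
origin [575.6123991  -25.96782875] yaw -26.443308
tab [-56.09397732  -5.79045695  55.89563722] [[-67.51958306 -16.39261862  53.40092902]
 [-44.79526839   5.03580421  59.29504052]]
cover [[-32.62643782 -77.22419776  39.69386996]
 [ -0.77101783 -50.02225442  44.1796011 ]
 [ 33.63258791 -14.46478957  56.78819481]]
ridge [[-23.59637037 -36.32517276  52.17696073]
 [ -0.77101783 -31.18482715  54.50070591]
 [ 23.58423633 -23.98866129  57.50412798]]
glass 0.08676251690420406 [-202.96784876  -46.36811111] [-109.59864687  100.78199366]
jar 0.06717959602016722 [-202.96784876  -78.12870305] [160.30589549 -21.79343802]
tape 0.027609061038030888 [-202.96784876  -46.36811111] [156.38480273 128.47235489]
eraser 0.0171076009162956 [-202.96784876 -191.98797926] [ 14.01010583 -46.36811111]
```

View pics/c0.png

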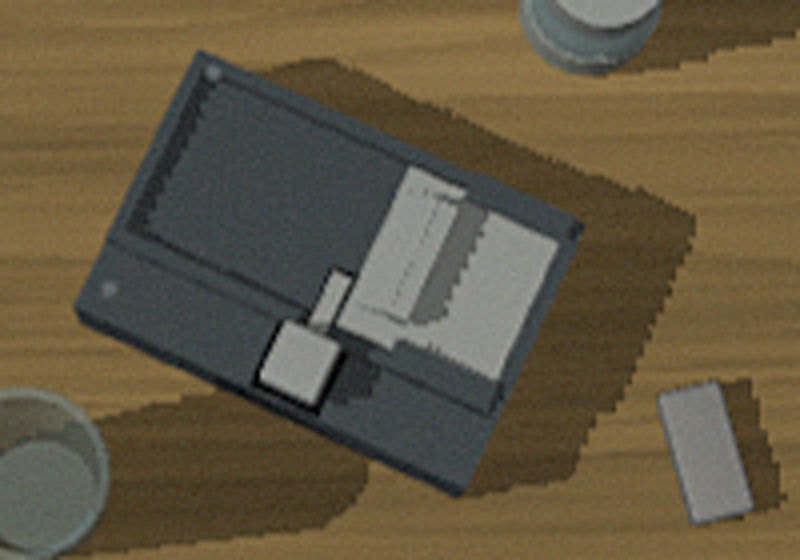

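The crop confirms the grey box: cover seated, tab up at crop (300,363), ridge face at crop (440,260), with the seat to its right. The fitted tab and ridge positions match the given geometry within about 1 mm. Now I'll work out the moves.

```bash
cat >> h.py <<'E'
from scipy.spatial.transform import Rotation as R
O=np.array([575.6,-26.0]);YAW=-26.44
C=np.array([[np.cos(np.radians(YAW)),-np.sin(np.radians(YAW))],[np.sin(np.radians(YAW)),np.cos(np.radians(YAW))]])
def c2w(x,y,z): return np.r_[(O+C@[x,y])/1000,z/1000]
def tool(): 
    s=manip.get_obs();return s,R.from_euler('xyz',s['ee_rot'],degrees=True)
def rel(x,y,ztip): # case mm -> shift in tool cm
    s,r=tool();return (r.inv().apply(c2w(x,y,ztip+22)-s['eef_pos'])*100).round(2)
E
python3 - <<'E'
from h import *
s,r=tool();print(r.as_matrix().round(3))
for sg in(1,-1):
    z=sg*np.r_[C[:,0],0];x=np.array([0,0,-1.]);T=R.from_matrix(np.stack([x,np.cross(z,x),z],1))
    print(sg,(r.inv()*T).as_rotvec().round(4))
print('world tab',c2w(-56,-6,57),'rel',rel(-56,-6,110))
W=np.load('top0.npz')['W'];d=np.load('top0.npz')['d']
for nm,(u0,u1,v0,v1) in dict(glass=(240,300,260,315),jar=(390,440,140,192),tape=(300,360,118,172),eraser=(425,460,260,305)).items():
    p=W[v0:v1,u0:u1][d[v0:v1,u0:u1]>0];p=p[p[:,2]>.01];q=(p[:,:2]*1000-O)@C
    print(nm,p[:,2].max(),np.percentile(q,[1,99],axis=0).round())
E
```

```text
[[-0.     0.933  0.36 ]
 [ 0.001  0.36  -0.933]
 [-1.    -0.    -0.001]]
1 [-7.406e-01 -1.100e-03 -3.000e-04]
-1 [ 2.401e+00 -4.000e-04  1.400e-03]
world tab [ 0.52278597 -0.00643782  0.057     ] rel [ 12.12  48.53 -43.01]
glass 0.08813282367230357 [[-173.   37.]
 [-111.  100.]]
jar 0.06961236894315503 [[108. -76.]
 [158. -24.]]
tape 0.030463785392869758 [[ 82.  55.]
 [155. 127.]]
eraser 0.020005751501066205 [[ -38. -190.]
 [  12. -144.]]
```

play_rows(
  motion=[
    [[-0.1,0,0,1,5,-4.5,1],[-0.2,0,0,2,10,-9,1],[-0.3,0,0,3,15,-13,1],[-0.4,0,0,4,20,-17.5,1],[-0.5,0,0,5,25,-22,1],[-0.6,0,0,6,30,-26.5,1],[-0.68,0,0,6,35,-31,1],[-0.74,0,0,6,40,-35.5,1],[-0.74,0,0,6,44,-39,1],[-0.74,0,0,6,47,-41.5,1],[-0.74,0,0,6,48.5,-43,1],[-0.74,0,0,6,48.5,-43,1],[-0.74,0,0,6,48.5,-43,1],[-0.74,0,0,6,48.5,-43,1],[-0.74,0,0,6,48.5,-43,1],[-0.74,0,0,6,48.5,-43,1]],
  ],
  newtons=40,
)

```text
time: 2.1
eef_pos: [0.5226, -0.0074, 0.1933]
ee_rot: [-31.4, 90.0, -57.9]
wrist_force: [0.1, -1.4, 0.3]
finger_gap: 0.0004
```

```bash
python3 - <<'E'
from h import *
s,r=tool();print(r.as_matrix().round(3),s['finger_gap'],s['time'],s['wrist_force'],s['joint_pos'].round(1))
print(rel(-56,-6,60),rel(-56,-6,48))
im,d=manip.grab_frame('scene');W=world('scene',d);W0=np.load('scene0.npz')['W']
# fit check in scene: top of grey case
im0=np.load('scene0.npz')['im'];q=(W0[...,:2]*1000-O)@C
z=W0[...,2]
m=(z>.05)&(z<.062)&(abs(q[...,0]+56)<25)&(abs(q[...,1]+6)<25);print('scene tab',q[m].mean(0),np.percentile(q[m],[3,97],axis=0),z[m].mean())
m=(z>.049)&(z<.062)&(abs(q[...,0])<30)&(abs(q[...,1]+32)<20);print('scene ridge',q[m].mean(0),np.percentile(q[m],[3,97],axis=0),z[m].max())
cv2.imwrite('pics/s1.png',cv2.resize(im[140:330,180:430],(750,570))[...,::-1])
E
```

```text
[[ 0.     0.446  0.895]
 [-0.     0.895 -0.446]
 [-1.    -0.     0.   ]] 0.0003501140576571439 2.1 [ 0.05755617 -1.41193486  0.25104936] [ 19.6  19.4 -26.5 109.6  10.7  53.3 -38.5]
[11.13  0.1  -0.03] [12.33  0.1  -0.03]
scene tab [-56.0999216   -2.58282741] [[-67.73238842 -15.41115387]
 [-43.89712345   6.91140376]] 0.056110693567883826
scene ridge [ -0.29195684 -26.69832781] [[-24.04086195 -35.44345819]
 [ 23.8308537  -18.41210067]] 0.05857333527312425
```

View pics/s1.png

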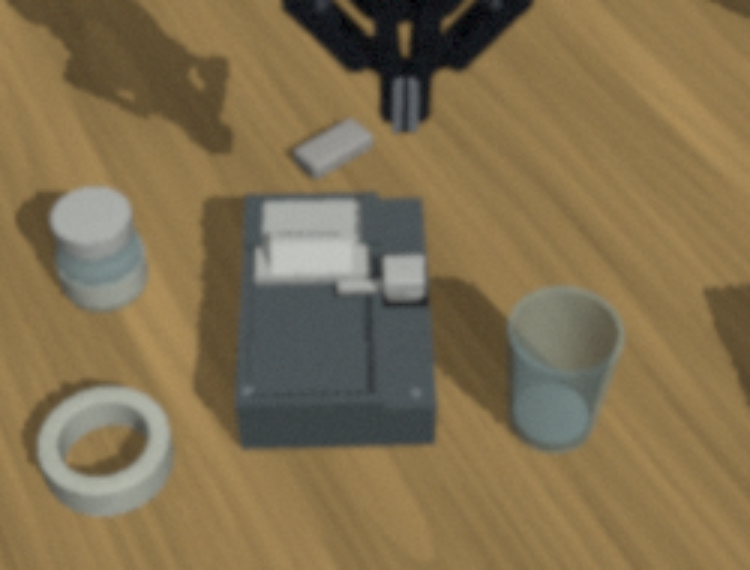

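The scene crop shows the closed fingers high behind the box. The tab is at crop (405,272), the glass well clear at (565,360), and nothing has been disturbed. Pressing the tab now.

play_rows(
  motion=[
    [[0,0,0,5,0.1,0,1],[0,0,0,9,0.1,0,1],[0,0,0,10.8,0.1,0,1],[0,0,0,11.2,0.1,0,1],[0,0,0,11.4,0.1,0,1],[0,0,0,11.6,0.1,0,1],[0,0,0,11.8,0.1,0,1],[0,0,0,12.0,0.1,0,1],[0,0,0,12.1,0.1,0,1],[0,0,0,12.2,0.1,0,1],[0,0,0,12.2,0.1,0,1],[0,0,0,12.2,0.1,0,1]],
  ],
)

```text
time: 3.65
eef_pos: [0.5232, -0.0061, 0.0713]
ee_rot: [75.5, 90.0, 49.0]
wrist_force: [4.2, -0.4, 4.9]
finger_gap: -0.0003
```

play_rows(
  motion=[
    [[0,0,0,0.05,0,0,1],[0,0,0,0.1,0,0,1],[0,0,0,0.1,0,0,1]],
  ],
)

```text
time: 4.03
eef_pos: [0.5232, -0.006, 0.0707]
ee_rot: [-13.7, 90.0, -40.2]
wrist_force: [-0.0, -0.4, 14.5]
finger_gap: -0.0
```

Force rose to 14.5 N at tip height 48.7 mm, so the tab is on its stop. Lifting and going behind the ridge next.

```bash
python3 - <<'E'
from h import *
for a in [(-56,-6,90),(0,-56,90),(0,-56,48),(0,-50,48),(0,30,48)]: print(a,rel(*a))
E
```

```text
(-56, -6, 90) [-4.13 -0.05 -0.02]
(0, -56, 90) [-4.13 -5.05  5.58]
(0, -56, 48) [ 0.07 -5.05  5.58]
(0, -50, 48) [ 0.07 -4.45  5.58]
(0, 30, 48) [0.07 3.55 5.58]
```

play_rows(
  motion=[
    [[0,0,0,-2,0,0,1],[0,0,0,-4.1,0,0,1],[0,0,0,-4.1,-2.5,2.8,1],[0,0,0,-4.1,-5.05,5.6,1],[0,0,0,-4.1,-5.05,5.6,1],[0,0,0,-4.1,-5.05,5.6,1],[0,0,0,-4.1,-5.05,5.6,1]],
  ],
)

```text
time: 4.9
eef_pos: [0.5503, -0.0753, 0.1111]
ee_rot: [-177.8, 89.9, 155.8]
wrist_force: [0.5, 0.4, 0.5]
finger_gap: 0.0003
```

```bash
python3 - <<'E'
from h import *
s,r=tool();print(s['wrist_force'],rel(0,-56,90),rel(0,-56,48))
for n in('top','scene'):
    im,d=manip.grab_frame(n);W=world(n,d);q=(W[...,:2]*1000-O)@C;z=W[...,2]
    m=(d>0)&(z>.042)&(z<.064)&(abs(q[...,0]+56)<10)&(abs(q[...,1]+6)<9);print(n,m.sum(),'tab z',np.median(z[m]) if m.any() else 0)
    if n=='scene': cv2.imwrite('pics/s2.png',cv2.resize(im[140:330,180:430],(750,570))[...,::-1])
E
```

```text
[0.49786376 0.39323399 0.48775837] [-0.09 -0.06  0.08] [ 4.11 -0.06  0.08]
top 149 tab z 0.048274214256747605
scene 79 tab z 0.0492634728494421
```

View pics/s2.png

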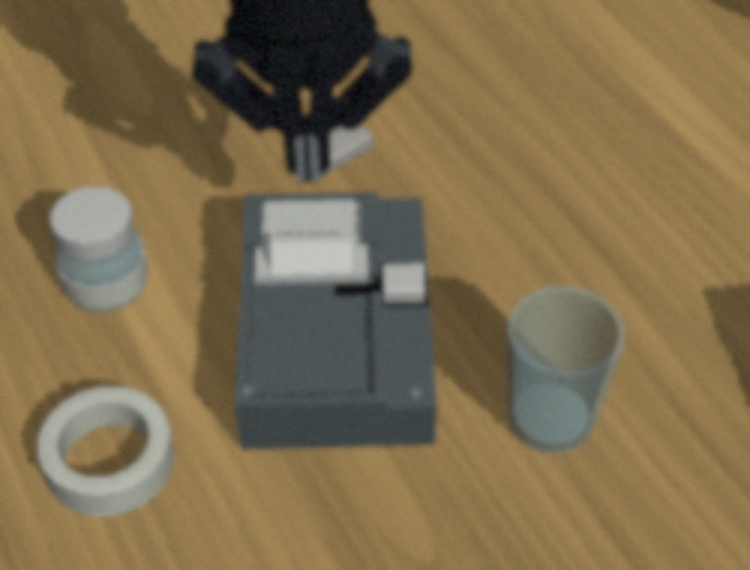

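The tab at crop (404,282) now sits at about 49 mm in both cameras, which is fully down. The tooth has sunk into its slot at (357,288), and the cover is still seated. Lowering behind the ridge.

play_rows(
  motion=[
    [[0,0,0,1.5,0,0,1],[0,0,0,3,0,0,1],[0,0,0,3.6,0,0,1],[0,0,0,4.0,0,0,1],[0,0,0,4.0,0,0,1],[0,0,0,4.0,0,0,1]],
  ],
)

```text
time: 5.75
eef_pos: [0.5509, -0.0763, 0.0716]
ee_rot: [25.6, 90.0, -0.9]
wrist_force: [-0.9, -0.5, -0.6]
finger_gap: -0.0
```

```bash
python3 - <<'E'
from h import *
s,r=tool();print(s['wrist_force'],s['eef_pos']);
for a in [(0,-48,48),(0,0,48),(0,24,48)]: print(a,rel(*a))
E
```

```text
[-0.93536731 -0.54835117 -0.57640886] [ 0.55094873 -0.07631285  0.07157071]
(0, -48, 48) [ 0.16  0.8  -0.03]
(0, 0, 48) [ 0.16  5.6  -0.04]
(0, 24, 48) [ 0.16  8.   -0.04]
```

play_rows(
  motion=[
    [[0,0,0,0.15,0,0,1],[0,0,0,0.15,0.3,0,1],[0,0,0,0.15,0.6,0,1],[0,0,0,0.15,0.9,0,1],[0,0,0,0.15,1.2,0,1],[0,0,0,0.15,1.5,0,1],[0,0,0,0.15,1.8,0,1],[0,0,0,0.15,2.1,0,1],[0,0,0,0.15,2.1,0,1]],
  ],
)

```text
time: 6.88
eef_pos: [0.5602, -0.0571, 0.0698]
ee_rot: [109.4, 90.0, 83.0]
wrist_force: [-0.1, -0.9, 0.2]
finger_gap: 0.0001
```

play_rows(
  motion=[
    [[0,0,0,0,0.3,0,1],[0,0,0,0,0.7,0,1],[0,0,0,0,1.1,0,1],[0,0,0,0,1.5,0,1],[0,0,0,0,1.9,0,1],[0,0,0,0,2.3,0,1],[0,0,0,0,2.7,0,1],[0,0,0,0,3.1,0,1],[0,0,0,0,3.5,0,1],[0,0,0,0,3.9,0,1],[0,0,0,0,4.3,0,1],[0,0,0,0,4.7,0,1],[0,0,0,0,5.1,0,1],[0,0,0,0,5.5,0,1],[0,0,0,0,5.9,0,1],[0,0,0,0,6.2,0,1],[0,0,0,0,6.5,0,1],[0,0,0,0,6.7,0,1],[0,0,0,0,6.7,0,1]],
  ],
)

```text
time: 9.25
eef_pos: [0.59, 0.0027, 0.0698]
ee_rot: [106.0, 90.0, 79.5]
wrist_force: [0.5, -0.0, -0.5]
finger_gap: 0.0002
```

play_rows(
  motion=[
    [[0,0,0,0,-0.5,0,1],[0,0,0,0,-1,0,1],[0,0,0,-2,-1,0,1],[0,0,0,-6,-1,0,1],[0,0,0,-12,-4,0,1],[0,0,0,-15,-9,-3,1],[0,0,0,-15,-14,-6,1],[0,0,0,-15,-18,-8,1],[0,0,0,-15,-18,-8,1],[0,0,0,-15,-18,-8,1]],
  ],
)

```text
time: 10.5
eef_pos: [0.4387, -0.1228, 0.2209]
ee_rot: [8.8, 89.9, -17.7]
wrist_force: [1.3, 0.1, -0.0]
finger_gap: 0.0004
```

```bash
python3 - <<'E'
from h import *
s,r=tool();print(s['time'],s['eef_pos'],s['wrist_force'])
out=[]
for n in('top','scene'):
    im,d=manip.grab_frame(n);W=world(n,d);q=(W[...,:2]*1000-O)@C;z=W[...,2]
    hsv=cv2.cvtColor(im,cv2.COLOR_RGB2HSV)
    w=(d>0)&(abs(q[...,0])<36)&(abs(q[...,1])<78)&(hsv[...,2]>110)&(hsv[...,1]<40)&(z>.04)&(z<.062)&(q[...,1]>-10)
    print(n,'white pts',np.percentile(q[w],[2,98],axis=0).round(1),'z',np.percentile(z[w],[2,50,98]).round(4))
    m=(d>0)&(z>.042)&(z<.064)&(abs(q[...,0]+56)<10)&(abs(q[...,1]+6)<9);print('tab z',np.median(z[m]) if m.any() else 0)
    c=im[170:310,265:465] if n=='top' else im[140:330,180:430]
    out.append(cv2.resize(c,(400,300)))
    W0=np.load(n+'0.npz')
    if n=='top':
      for nm,(u0,u1,v0,v1) in dict(glass=(240,300,260,315),jar=(390,440,140,192),tape=(300,360,118,172),eraser=(425,460,260,305)).items():
        print(nm,'mean change',np.abs(im[v0:v1,u0:u1].astype(int)-W0['im'][v0:v1,u0:u1]).mean().round(1))
cv2.imwrite('pics/f.png',np.hstack(out)[...,::-1])
E
```

```text
10.5 [ 0.43869628 -0.12276297  0.22088937] [ 1.2513192   0.08098609 -0.03626394]
top white pts [[-33.9   2.2]
 [ 33.7  65.9]] z [0.0404 0.0438 0.0566]
tab z 0.04816437535290191
glass mean change 13.2
jar mean change 15.2
tape mean change 14.3
eraser mean change 62.2
scene white pts [[-33.6   3.4]
 [ 33.6  68.1]] z [0.0416 0.0449 0.0571]
tab z 0.04919470681255178
```

View pics/f.png

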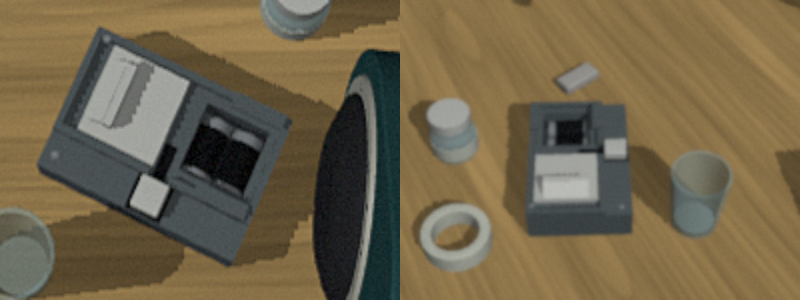

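The cover now lies flat in the plain half at (135,105), with its centre at y of about 34–36 mm. Both cells are exposed at (220,150), and the tab is down. The glass, jar, tape and eraser haven't moved; in the top view the eraser is only hidden by the arm, and the scene view shows it in place.

```bash
python3 -c "
from workcell import manip
print(manip.close_job())"
```

```text
the job is handed in; nothing more can be done
None
```

The grey battery box is open and the job is handed in, at about 10.6 s on the robot's clock. With closed fingertips I pressed the snap tab to its stop (14.5 N at the wrist), then pushed the cover by its ridge along the track and backed the arm clear.

- **Tab:** both cameras put its top at 48–49 mm, which is fully down.
- **Cover:** its centre is at about y = 34–36 mm, past the 21 mm needed and short of the 46 mm end rim. It lies flat in its track, and both cells are uncovered.
- **Bystanders:** the glass, jar, tape and eraser look unmoved in the pictures. I judged the eraser only in the scene view, because the arm hid it from the top camera in the last picture.
- **Disagreement:** the two cameras differ by about 1–2 mm in the positions and heights I measured, which is within their stated calibration error.

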